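Dock the drip tray in the drying rack and hang the filter basket over it

TASK

Get the dishwasher's filter ready to drip dry: slide the white drip tray along the worktop, without lifting it, until it sits square and flush in the corner of the drying rack, tight against both its back rail and its end rail. Then hang the steel filter basket by its handle on either of the rack's two hooks so that it hangs free above the tray, and let go. Leave the glass bowls, the crock, the spray arm and the brush where they are.

Things in the scene. Friction and masses are not known exactly. Their poses are not given: they have to be found in the camera images.
- rack: Fixed wood and steel drying rack. Origin: inner corner of its two foot rails, at worktop level. x points squarely into the back rail (inner face x = 0, y = -319 to +16 mm), y squarely into the end rail (inner face y = 0, x = -130 to 0 mm), z up. Rails 30 mm high, 16 mm thick. The tray belongs at x < 0, y < 0 against both faces; the rack is open on its -x and -y sides
- shelf_edge (a point): middle of the lower front edge of the rack's top shelf, 325 mm up, at x = -40, y = -151 mm in the rack's frame. The shelf, 14 mm thick, spans x = -40 to +22, y = -324 to +21 mm, jars on it to 409 mm; posts 16 mm thick hold it at x = +10, y = +6 and -309 mm. It bars an upright gripper over the hooks: come in tilted, leaning back to the rack's open -x side
- hook_left (a point): where the middle line of the handle bar lies when hung in the hook nearer the end rail: x = -54, y = -60, z = 234 mm in the rack's frame, same axes. The hook is 8 mm round wire in the plane y = -60 mm: it leaves the hook rail (220 to 244 mm up, front face x = +2 mm) towards -x, top of the wire 229 mm up, and turns up from x = -62 to a tip at x = -74 mm (farthest -78), topmost 247 mm up
- hook_right (a point): the same for the other hook, at x = -54, y = -150, z = 234 mm in the rack's frame: the same shape
- tray_center (a point): centre, half-way up (17 mm), of the loose white plastic drip tray: open, 150 mm along its x, 200 mm along its y, 34 mm high, upright walls 6 mm thick, about 0.45 kg. Docked, its axes are parallel to the rack's, its +x long side on the back rail, its +y short side on the end rail. It starts 35 to 80 mm short of home each way and turned by up to 0.22 rad
- tray_corner (a point): the tray's lower outer corner at its +x, +y end (75 mm and 100 mm from its centre), which belongs in the rack's inner corner
- tray: the same tray; origin at the centre of its underside
- basket_center (a point): centre of the dishwasher's filter basket, half-way up (60 mm over its foot): a round steel cup 68 mm across at the foot, 80 mm (86 mm over its bead) at its rim 55 mm up, with a fixed upright handle; 123 mm high in all, weight about 0.2 kg; z is up, the handle stands in its y-z plane
- bail (a point): middle of the top bar of the basket's handle, 118 mm over the foot: a straight level round bar 10 mm thick, 74 mm long along its y axis (handle 98 mm wide over its two legs, which go down to the rim at +y and -y). Below the bar the handle is open for 58 mm down to the rim. Grip the bar to one side of its middle so that the hook has room on the other
- basket: the same basket; origin at the centre of its foot
- bowl_big: glass bowl 150 mm across, 62 mm high, with the small bowl nested in it; bystander; origin under its centre
- bowl_small: smaller greenish glass bowl 120 mm across, 55 mm high, nested in the big one; bystander; origin under its centre
- crock: lidded white ceramic crock 124 mm across, 163 mm high with the knob, hinged lid shut; bystander; origin under its centre
- spray_arm: lower spray arm of the dishwasher, grey plastic, 420 mm long along its x axis, 32 mm high; bystander; origin under its hub
- brush: bamboo scrubbing brush, 58 mm round head 34 mm high at its origin, handle to 198 mm along its -x; bystander
Mind the look-alikes: they are no part of the job. Of the things shaped like the tray, the white one is meant.

How it is judged:
On the way, in this order (a step that is already met when the one before it is completed fails the run):
1. the tray sits square and flush in the rack's corner while the basket still stands on the worktop (x of tray_corner in the frame of rack above -0.004 m and y of tray_corner in the frame of rack above -0.004 m and angle between the x axis of tray_center and the x axis of rack, either way round below 0.025 rad and height (world z) of tray_corner below 0.006 m and angle between tray_center's own z axis and vertical below 0.03 rad and height (world z) of basket below 0.02 m), for 0.3 s.
2. the basket hangs by its handle on one of the hooks, released, clear of the tray (((x of bail in the frame of hook_left between -0.02 and 0.05 m and y of bail in the frame of hook_left between -0.045 and 0.045 m and z of bail in the frame of hook_left between -0.02 and 0.02 m) or (x of bail in the frame of hook_right between -0.02 and 0.05 m and y of bail in the frame of hook_right between -0.045 and 0.045 m and z of bail in the frame of hook_right between -0.02 and 0.02 m)) and contact force between basket and rack above 0.8 N and angle between bail's own z axis and vertical below 0.45 rad and contact force between basket and tray below 0.1 N and contact force between basket and the fingers below 0.1 N), for 0.2 s.
At the end, for the whole second after the job is handed in: The tray lies flat, its corner within 4 mm of the back rail and of the end rail, square to within 0.025 rad. The basket hangs by its bar on either hook (bar middle within 45 mm of the hook along the rail), tilted less than 0.45 rad, swaying at most slightly (0.1 m/s), touching only the rack (all of step 2 and x of tray_corner in the frame of rack above -0.004 m and y of tray_corner in the frame of rack above -0.004 m and angle between the x axis of tray_center and the x axis of rack, either way round below 0.025 rad and height (world z) of tray_corner below 0.006 m and angle between tray_center's own z axis and vertical below 0.03 rad and linear speed of basket below 0.1 m/s and angular speed of basket below 1 rad/s and linear speed of tray below 0.01 m/s).
It fails at once if the tray is lifted off the worktop or tipped (height (world z) of tray above 0.02 m or angle between tray_center's own z axis and vertical above 0.2 rad).
It fails at once if a glass bowl, the crock, the spray arm or the brush is shifted by more than 20 mm (distance of any of bowl_big, bowl_small, crock, spray_arm, brush from where it was at the start of the episode above 0.02 m).
It also fails if it takes over 61 s, if anything falls off the work surface, if the arm or the gripper's body presses on something with over 40 N, if the wrist force passes 120 N, or if a joint passes its speed limit or range.

ROBOT

A 6-joint arm with a two-finger parallel gripper is mounted at the origin on the work surface. World frame = base frame: x ahead of the robot, y to its left, z up, the work surface at z = 0. Lengths are in m, angles in rad, forces in N, time in s.
With the tool pointing down it reaches from about 0.425 to 0.95 m from the base axis. Payload 3.5 kg.
Tool frame: the origin (TCP) lies at the very end of the fingers, on their centre line; the grasp point (between the pads) lies 19 mm behind it; z points along the fingers, y is the line along which they close (so a half turn about z gives the same grasp; the last joint's range is limited). The gripper opens to 85 mm and grips with 20 to 120 N. Pads are 22 mm wide; open, the fingers measure 114 mm over their backs; the gripper's body (76 mm by 85 mm) begins 54 mm behind the grasp point. The pads swing forward as they close: fully open they stand 13 mm farther back than shut.
Start: joints at [1.075, 0.286, 1.577, -0, 1.279, -0.15], TCP at [0.229, 0.635, 0.231] pointing down, gripper open.
Joint ranges: [-2.77, 2.77], [-0.9, 2.22], [0.21, 2.48], [-1.53, 4.67], [0.24, 2.81], [-2.84, 2.84]. Speed limits (rad/s): [2.79, 2.79, 3.14, 3.14, 3.14, 3.14].

INTERFACE

Orientations are given as a unit quaternion [x, y, z, w].
In Python, from plant import ctrl, optics, sign_off gives the robot as it stands.
- The arm moves only by the shell command python3 -m creep 'ROWS' [FORCE]. ROWS is JSON, a list of rows, each an object of numbers: "x", "y", "z": the shift along the tool's x, y, z in mm; "rx", "ry", "rz": the turn, a rotation vector about the tool's x, y, z in degrees; "grip": the opening, from 0 (shut) to 1 (fully open). In form: [{"x": .., "y": .., "z": .., "rx": .., "ry": .., "rz": .., "grip": ..}, ...]. A call has exactly 10 rows; each row shifts and turns the commanded pose from where the row before left it, along the tool's axes as they then stand; what a row does not reach is not made up. A row lasts 1/12 s, in which the tool goes at most 41.7 mm and 7.16 degrees, less where a joint would pass 70% of its speed; a pose out of reach is approached as far as the arm can. A call with a gripper value outside its range is refused whole. The fingers move at their own pace and stop on an object; FORCE is the grip in N (left out, the last holds). Time passes only in rows, so rows that do not move let the fingers close, or fill a call up. It gives the time, the measured TCP pose, the force, the opening and the grip force at its end, in the units of the state.
- ctrl.get_state(): the state, without advancing time (a new reading comes with each control period).
- optics.read_camera(name): name is "scene" or "top" or "wrist"; returns a dict with "color" (480x640x3 uint8, blue, green, red), "K" (3x3 intrinsics, pixels), "R" (3x3) and "t" (3): a world point X has camera coordinates R X + t. Camera axes: x right, y down, z forward; pixel columns grow to the right and rows downward; lengths in m; the calibration is good to about 2 mm. A picture is of the moment at which its call begins. There is no depth.
- sign_off(): hands the job in; it is judged then, once.
The state is a dict: "time": time; "qpos": joint angles; "dq": joint speeds; "joint_efforts": joint torques, N m; "eef_pos": TCP position; "tcp_rot": TCP orientation; "contact_force": force on the tool from outside, world axes, zero at the start; "wrist_torque": the same for the moment, N m; "opening": opening from 0.0 (shut) to 1.0 (fully open); "finger_force": force on a finger pad.
Only numpy, scipy, OpenCV 4.12 (cv2) and the standard library are available. Lean on these libraries where they do the work, as an engineer would, in place of code of your own. Each camera call takes 0.05 s, during which the arm holds its last target. There are 200 camera calls.

## Working session

There is one attempt and no reset: what is moved stays moved. The work goes in short steps, Python scripts to look and compute and a shell command to move; the robot and the scene stay as the last step left them, time stands still between calls to the robot, and variables do not carry over. Pictures are saved under pics/ and viewed, at most 15 in all, crops included, and the job is handed in when it is done.

```bash
ls; mkdir -p pics; cat > h.py <<'E'
import numpy as np, cv2
from plant import ctrl, optics
def cam(n,save=None):
    d=optics.read_camera(n)
    if save: cv2.imwrite(f'pics/{save}.png',d['color'])
    return d
def ray(d,u,v):
    K,R,t=map(np.array,(d['K'],d['R'],d['t']))
    return -R.T@t, R.T@np.linalg.inv(K)@np.array([u,v,1.])
def onz(d,u,v,z):
    c,r=ray(d,u,v); return c+r*(z-c[2])/r[2]
def tri(*obs):
    A=np.zeros((3,3));b=np.zeros(3)
    for d,u,v in obs:
        c,r=ray(d,u,v); r=r/np.linalg.norm(r); P=np.eye(3)-np.outer(r,r); A+=P;b+=P@c
    return np.linalg.solve(A,b)
def proj(d,X):
    p=np.array(d['K'])@(np.array(d['R'])@np.array(X)+np.array(d['t']).ravel()); return p[:2]/p[2]
E
python3 - <<'E'
from h import *
import pickle
ds={}
for n in('scene','top','wrist'):
    ds[n]=d=cam(n,n+'0'); print(n,ray(d,320,240))
pickle.dump(ds,open('d0.pkl','wb'))
print(ctrl.get_state())
E
```

```text
pics
scene (array([1.35326815, 0.29015141, 1.10902472]), array([-0.6536007 , -0.24703936, -0.7158144 ]))
top (array([0.37059964, 0.01015424, 1.483473  ]), array([ 0.11574094, -0.01126653, -0.99345729]))
wrist (array([0.15062436, 0.66408207, 0.37157232]), array([ 0.30433226, -0.11304471, -0.94584129]))
{'time': 0.15, 'qpos': array([ 1.07498524e+00,  2.87012223e-01,  1.57784473e+00,  1.65101192e-05,
        1.27860995e+00, -1.49999081e-01]), 'dq': array([-0.00198785, -0.0032424 , -0.00377478, -0.0014695 , -0.00075311,
        0.00047058]), 'joint_efforts': array([ 8.85211157e-04, -4.06600070e+01, -2.93142253e+01, -1.34817947e-04,
        3.96168645e-03, -6.87188759e-06]), 'eef_pos': array([0.22851886, 0.63459444, 0.23022939]), 'tcp_rot': array([ 1.72048019e-01,  9.85088118e-01, -8.86183984e-04, -3.04865559e-04]), 'contact_force': array([-0.78231523,  0.2297442 , -0.44448899]), 'wrist_torque': array([-0.01998949, -0.01207148,  0.00617695]), 'finger_force': 0.0, 'opening': 0.9978579176088035}
```

View pics/scene0.png

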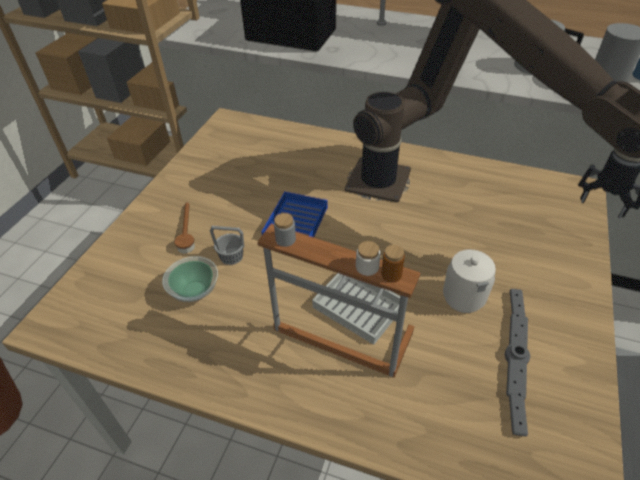

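View pics/top0.png

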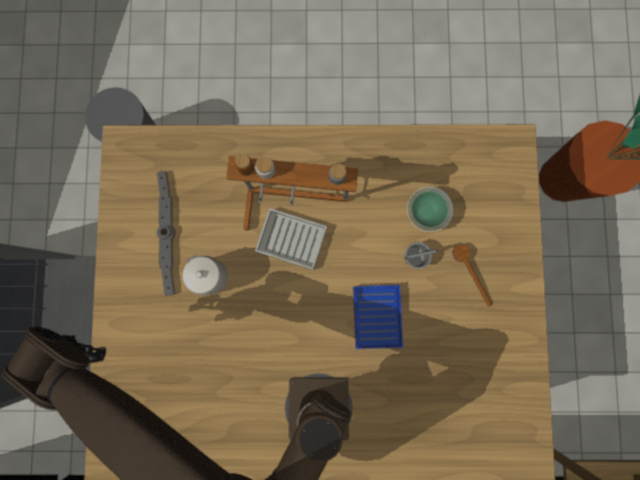

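The scene picture shows the rack with its end rail to the right (around 405,340), the tray at (358,305) and the basket at (230,247). In the top view the tray is at (292,239), the rack's end rail at (249,205), its shelf at (292,174), the basket at (419,255) and the crock at (204,275). I'll zoom in on both views.

```bash
python3 - <<'E'
import cv2
a=cv2.imread('pics/top0.png')[145:285,220:480]
cv2.imwrite('pics/top0c.png',cv2.resize(a,None,fx=3,fy=3,interpolation=cv2.INTER_CUBIC))
a=cv2.imread('pics/scene0.png')[215:375,205:425]
cv2.imwrite('pics/scene0c.png',cv2.resize(a,None,fx=3.6,fy=3.6,interpolation=cv2.INTER_CUBIC))
E
```

```text
(no output)
```

View pics/top0c.png

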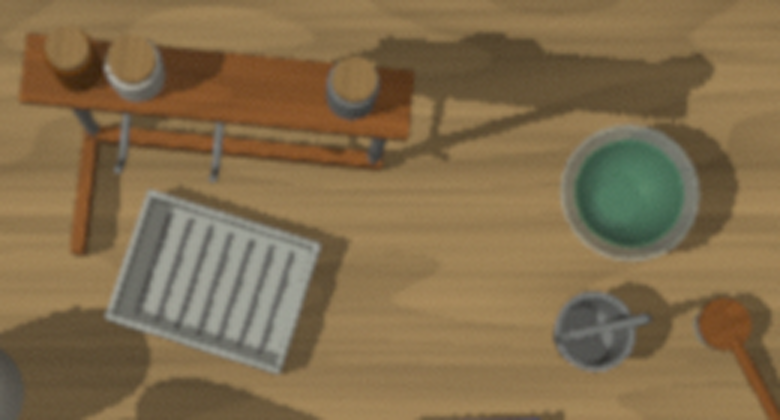

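View pics/scene0c.png

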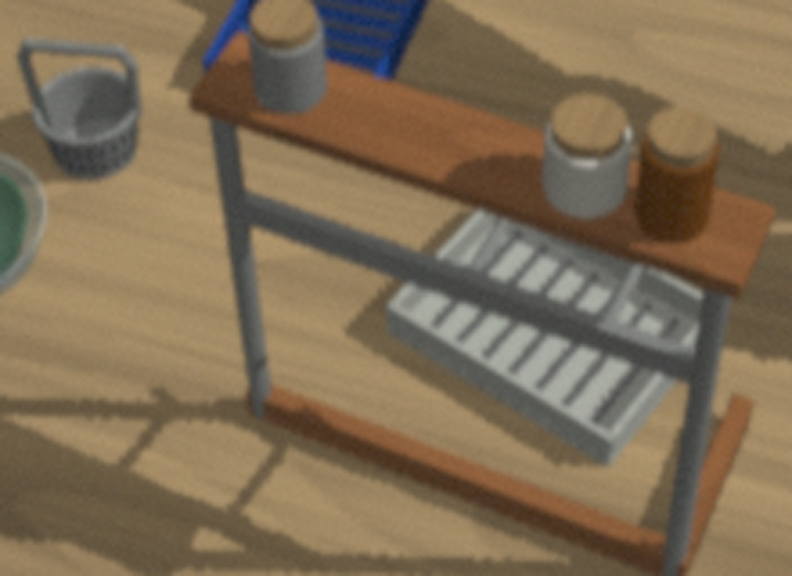

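The top crop shows the shelf's lower front edge from (22,102) to (410,138), the end rail tip at (87,253) and the hook tips at (120,168) and (214,176). The tray corners are at (152,192), (319,243), (280,371) and (108,318), and the bar runs from (560,338) to (648,319). In the scene crop the basket handle goes from (25,45) to (130,50). Next I'll measure with masks and rays.

```bash
cat > meas.py <<'E'
from h import *
import pickle,sys
W=lambda d,p,z:onz(d,p[0],p[1],z)
def lineedge(gray,p,q,n=40,half=4):
    """subpixel strongest edge along segment p-q, fitted line; returns end points nearest to p,q"""
    p,q=np.array(p,float),np.array(q,float);t=(q-p)/np.linalg.norm(q-p);nn=np.array([-t[1],t[0]])
    s=np.arange(-half,half+.01,.25);pts=[]
    for f in np.linspace(.08,.92,n):
        c=p+f*(q-p);xy=(c+s[:,None]*nn).astype(np.float32)
        g=cv2.remap(gray,xy[:,0:1],xy[:,1:2],cv2.INTER_LINEAR).ravel();g=cv2.GaussianBlur(g[:,None],(1,5),1).ravel()
        pts.append(c+nn*s[np.argmax(abs(np.gradient(g)))])
    vx,vy,x0,y0=cv2.fitLine(np.float32(pts),cv2.DIST_HUBER,0,.01,.01).ravel()
    d=np.array([vx,vy]);o=np.array([x0,y0]);return o,d
def inter(a,b):
    k=np.linalg.solve(np.c_[a[1],-b[1]],b[0]-a[0]);return a[0]+k[0]*a[1]
def tray(d,px,z=.034):
    g=d['color'].astype(np.float32)[:,:,0]   # blue: white tray vs wood
    L=[lineedge(g,px[i],px[(i+1)%4]) for i in range(4)]
    return [W(d,inter(L[i-1],L[i]),z) for i in range(4)]
E
python3 - <<'E'
from meas import *
ds=pickle.load(open('d0.pkl','rb'));T,S=ds['top'],ds['scene']
f=lambda x,y:(220+x/3,145+y/3)
fs=lambda x,y:(205+x/3.6,215+y/3.6)
g=T['color'].astype(np.float32)
# shelf edge
o,dd=lineedge(g[:,:,2],f(22,102),f(410,138))
a,b=f(22,102),f(410,138)
P=[W(T,o+dd*np.dot(np.array(p)-o,dd),.325) for p in(a,b)]
print('shelf ends',P,np.linalg.norm(P[0]-P[1]))
yv=(P[0]-P[1])[:2];yv/=np.linalg.norm(yv);xv=np.array([yv[1],-yv[0]])
yaw=np.arctan2(xv[1],xv[0]);mid=(P[0]+P[1])[:2]/2
O=mid+.040*xv+.151*yv
print('yaw',yaw,'origin',O)
Rk=np.c_[xv,yv]
tor=lambda p:Rk.T@(np.array(p)[:2]-O)*1000
for n,p,z in[('tip end rail inner bottom',f(87,253),0),('hookL tip',f(120,168),.243),('hookR tip',f(214,176),.243)]:
    w=W(T,p,z);print(n,w,tor(w))
print('inner corner scene exp',[ (proj(S,[*O,0])-[205,215])*3.6, 'top',(proj(T,[*O,0])-[220,145])*3])
c=tray(T,[f(152,192),f(319,243),f(280,371),f(108,318)])
for p in c: print('tray',p,tor(p))
for i in range(4): print(np.linalg.norm(c[i]-c[i-1]))
C=sum(c)/4;v=(c[0]-c[1]+c[3]-c[2])[:2];ty=np.arctan2(-v[0],v[1]);print('tray c',C,tor(C),'yaw',ty,'rel',ty-yaw)
# basket bar
e1=tri((T,*f(560,338)),(S,*fs(130,50)));e2=tri((T,*f(646,319)),(S,*fs(25,45)))
print('bar tri',e1,e2)
e1=W(T,f(560,338),.118);e2=W(T,f(646,319),.118);print('bar z118',e1,e2,(e1+e2)/2,np.arctan2(*(e2-e1)[1::-1]))
for n,p,z in[('crock',(204,273),.163),('bowl',f(630,193),.06),('brush',f(724,323),.034)]:print(n,W(T,p,z))
np.savez('rack.npz',O=O,Rk=Rk,yaw=yaw)
E
```

```text
shelf ends [array([0.66883705, 0.24429035, 0.325     ]), array([ 0.63149822, -0.10004114,  0.325     ])] 0.3463500579058089
yaw -0.10801653760591164 origin [0.70621331 0.2179323 ]
tip end rail inner bottom [0.5798256  0.23308493 0.        ] [-127.28465568    1.43889008]
hookL tip [0.62683541 0.16648451 0.243     ] [-73.36885677 -59.70540515]
hookR tip [0.61903651 0.07732391 0.243     ] [ -71.5102094  -149.18714325]
inner corner scene exp [array([662.52624423, 555.90878594]), 'top', array([102.00268277, 142.73320978])]
tray [0.64824406 0.16188252 0.034     ] [-51.58885735 -61.97257766]
tray [ 0.58744594 -0.02822568  0.034     ] [ -91.53772101 -257.52725221]
tray [0.44270062 0.01826836 0.034     ] [-240.45181285 -226.90867873]
tray [0.50426417 0.21092165 0.034     ] [-200.01636012  -28.74124537]
0.15210208750839352
0.19959344289522576
0.15202928596710477
0.202250729251366
tray c [0.5456637  0.09071171 0.034     ] [-145.89868783 -143.78743849] yaw -0.30941378164712585 rel -0.20139724404121423
bar tri [ 0.47588954 -0.27518791  0.11638675] [ 0.49454166 -0.3616797   0.11293557]
bar z118 [ 0.47475624 -0.2721988   0.118     ] [ 0.49431583 -0.36089237  0.118     ] [ 0.48453604 -0.31654559  0.118     ] -1.3537406216448842
crock [0.42567702 0.34077441 0.163     ]
bowl [ 0.6364978  -0.36328531  0.06      ]
brush [ 0.49751998 -0.46846883  0.034     ]
```

```bash
cat > plan.py <<'E'
from h import *
from scipy.spatial.transform import Rotation as Ro
k=np.load('rack.npz');O,Rk,yaw=k['O'],k['Rk'],float(k['yaw'])
def rw(x,y,z): return np.array([*(O+Rk@np.array([x,y])/1000),z/1000])   # rack mm -> world m
def down(psi,lean=0,leandir=0):
    """tool z down, closing axis y at world yaw psi; then lean about world axis"""
    z=np.array([0,0,-1.]);y=np.array([np.cos(psi),np.sin(psi),0]);R=np.c_[np.cross(y,z),y,z]
    return Ro.from_matrix(R)
def plan(p,R,N,start=None):
    s=ctrl.get_state();p0,R0=(s['eef_pos'],Ro.from_quat(s['tcp_rot'])) if start is None else start
    w=(R0.inv()*R).as_rotvec()/N
    M=sum((R0*Ro.from_rotvec(w*i)).as_matrix() for i in range(N))
    d=np.linalg.solve(M,np.array(p)-p0)*1000
    print(N,'rows: xyz mm',d.round(1),'rot deg',np.degrees(w).round(2),'|d|',np.linalg.norm(d).round(1));return np.array(p),R
def st():
    s=ctrl.get_state();print(round(s['time'],2),s['eef_pos'].round(4),'rack',(Rk.T@(s['eef_pos'][:2]-O)*1000).round(1),'F',s['contact_force'].round(1),'rackF',(Rk.T@s['contact_force'][:2]).round(1),'op',round(s['opening'],3),'ff',round(s['finger_force'],1));return s
E
python3 - <<'E'
from plan import *
R=down(-.309)
p=plan([.4771,.1126,.2],R,20)
plan([.4771,.1126,.014],R,10,p)
E
```

```text
20 rows: xyz mm [-31.9  -1.7   1.5] rot deg [-0.    0.    4.39] |d| 32.0
10 rows: xyz mm [ 0.   0.  18.6] rot deg [0. 0. 0.] |d| 18.6
```

```bash
R='{"x":-31.9,"y":-1.7,"z":0,"rz":4.4,"grip":0.5}'; true
python3 -m creep '[{"x":-31.9,"y":-1.7,"rz":4.4,"grip":0.5},{"x":-31.9,"y":-1.7,"rz":4.4,"grip":0.5},{"x":-31.9,"y":-1.7,"rz":4.4,"grip":0.5},{"x":-31.9,"y":-1.7,"rz":4.4,"grip":0.5},{"x":-31.9,"y":-1.7,"rz":4.4,"grip":0.5},{"x":-31.9,"y":-1.7,"rz":4.4,"grip":0.5},{"x":-31.9,"y":-1.7,"rz":4.4,"grip":0.5},{"x":-31.9,"y":-1.7,"rz":4.4,"grip":0.5},{"x":-31.9,"y":-1.7,"rz":4.4,"grip":0.5},{"x":-31.9,"y":-1.7,"rz":4.4,"grip":0.5}]' 40
python3 -m creep '[{"x":-31.9,"y":-1.7,"z":3,"rz":4.4,"grip":0.5},{"x":-31.9,"y":-1.7,"z":3,"rz":4.4,"grip":0.5},{"x":-31.9,"y":-1.7,"z":3,"rz":4.4,"grip":0.5},{"x":-31.9,"y":-1.7,"z":3,"rz":4.4,"grip":0.5},{"x":-31.9,"y":-1.7,"z":3,"rz":4.4,"grip":0.5},{"x":-31.9,"y":-1.7,"z":3,"rz":4.4,"grip":0.5},{"x":-31.9,"y":-1.7,"z":3,"rz":4.4,"grip":0.5},{"x":-31.9,"y":-1.7,"z":3,"rz":4.4,"grip":0.5},{"x":-31.9,"y":-1.7,"z":3,"rz":4.4,"grip":0.5},{"x":-31.9,"y":-1.7,"z":3,"rz":4.4,"grip":0.5}]'
python3 - <<'E'
from plan import *
st();plan([.4771,.1126,.014],down(-.309),10)
E
```

```text
0.15 [0.2285 0.6346 0.2302] rack [-519.8  362.7] F [-0.8  0.2 -0.4] rackF [-0.8  0.1] op 0.998 ff 0.0
10 rows: xyz mm [-63.6  -5.7  21.6] rot deg [-0.01  0.01  8.79] |d| 67.4$[0]: bad value
$[0]: bad value
```

```bash

python3 -m creep '[{"x":-31.9,"y":-1.7,"z":0,"rx":0,"ry":0,"rz":4.4,"grip":0.5},{"x":-31.9,"y":-1.7,"z":0,"rx":0,"ry":0,"rz":4.4,"grip":0.5},{"x":-31.9,"y":-1.7,"z":0,"rx":0,"ry":0,"rz":4.4,"grip":0.5},{"x":-31.9,"y":-1.7,"z":0,"rx":0,"ry":0,"rz":4.4,"grip":0.5},{"x":-31.9,"y":-1.7,"z":0,"rx":0,"ry":0,"rz":4.4,"grip":0.5},{"x":-31.9,"y":-1.7,"z":0,"rx":0,"ry":0,"rz":4.4,"grip":0.5},{"x":-31.9,"y":-1.7,"z":0,"rx":0,"ry":0,"rz":4.4,"grip":0.5},{"x":-31.9,"y":-1.7,"z":0,"rx":0,"ry":0,"rz":4.4,"grip":0.5},{"x":-31.9,"y":-1.7,"z":0,"rx":0,"ry":0,"rz":4.4,"grip":0.5},{"x":-31.9,"y":-1.7,"z":0,"rx":0,"ry":0,"rz":4.4,"grip":0.5}]' 40
python3 - <<'E'
from plan import *
st();plan([.4771,.1126,.18],down(-.309),10)
E
```

```text
time: 0.98
eef_pos: [0.4588, 0.4223, 0.2308]
tcp_rot: [0.53, 0.848, -0.0, -0.0]
contact_force: [-0.5, -0.6, 0.8]
opening: 0.5
finger_force: 0.0
0.98 [0.4588 0.4223 0.2308] rack [-268.   176.5] F [-0.5 -0.6  0.8] rackF [-0.5 -0.6] op 0.5 ff 0.0
10 rows: xyz mm [-31.7  -1.6   5.1] rot deg [-0.    0.    4.37] |d| 32.2
```

Full keys work, and the tracking is good.

```bash

python3 -m creep '[{"x":-31.7,"y":-1.6,"z":0,"rx":0,"ry":0,"rz":4.4,"grip":0.5},{"x":-31.7,"y":-1.6,"z":0,"rx":0,"ry":0,"rz":4.4,"grip":0.5},{"x":-31.7,"y":-1.6,"z":0,"rx":0,"ry":0,"rz":4.4,"grip":0.5},{"x":-31.7,"y":-1.6,"z":0,"rx":0,"ry":0,"rz":4.4,"grip":0.5},{"x":-31.7,"y":-1.6,"z":0,"rx":0,"ry":0,"rz":4.4,"grip":0.5},{"x":-31.7,"y":-1.6,"z":0,"rx":0,"ry":0,"rz":4.4,"grip":0.5},{"x":-31.7,"y":-1.6,"z":10,"rx":0,"ry":0,"rz":4.4,"grip":0.5},{"x":-31.7,"y":-1.6,"z":10,"rx":0,"ry":0,"rz":4.4,"grip":0.5},{"x":-31.7,"y":-1.6,"z":10,"rx":0,"ry":0,"rz":4.4,"grip":0.5},{"x":-31.7,"y":-1.6,"z":10,"rx":0,"ry":0,"rz":4.4,"grip":0.5}]'
python3 - <<'E'
from plan import *
st();plan([.4771,.1126,.014],down(-.309),8)
E
```

```text
time: 1.82
eef_pos: [0.4765, 0.1131, 0.1907]
tcp_rot: [0.809, 0.588, 0.0, 0.0]
contact_force: [0.3, 0.3, -0.3]
opening: 0.501
finger_force: 0.0
1.82 [0.4765 0.1131 0.1907] rack [-217.1 -129. ] F [ 0.3  0.3 -0.3] rackF [0.3 0.4] op 0.501 ff 0.0
8 rows: xyz mm [-0.   0.1 22.1] rot deg [ 0.    0.   -0.04] |d| 22.1
```

```bash

python3 -m creep '[{"x":0,"y":0,"z":30,"rx":0,"ry":0,"rz":0,"grip":0.5},{"x":0,"y":0,"z":30,"rx":0,"ry":0,"rz":0,"grip":0.5},{"x":0,"y":0,"z":30,"rx":0,"ry":0,"rz":0,"grip":0.5},{"x":0,"y":0,"z":25,"rx":0,"ry":0,"rz":0,"grip":0.5},{"x":0,"y":0,"z":20,"rx":0,"ry":0,"rz":0,"grip":0.5},{"x":0,"y":0,"z":15,"rx":0,"ry":0,"rz":0,"grip":0.5},{"x":0,"y":0,"z":15,"rx":0,"ry":0,"rz":0,"grip":0.5},{"x":0,"y":0,"z":10,"rx":0,"ry":0,"rz":0,"grip":0.5},{"x":0,"y":0,"z":0,"rx":0,"ry":0,"rz":0,"grip":0.5},{"x":0,"y":0,"z":0,"rx":0,"ry":0,"rz":0,"grip":0.5}]'
python3 -m creep '[{"x":0,"y":0,"z":0,"rx":0,"ry":0,"rz":0,"grip":0},{"x":0,"y":0,"z":0,"rx":0,"ry":0,"rz":0,"grip":0},{"x":0,"y":0,"z":0,"rx":0,"ry":0,"rz":0,"grip":0},{"x":0,"y":0,"z":0,"rx":0,"ry":0,"rz":0,"grip":0},{"x":0,"y":0,"z":0,"rx":0,"ry":0,"rz":0,"grip":0},{"x":0,"y":0,"z":0,"rx":0,"ry":0,"rz":0,"grip":0},{"x":0,"y":0,"z":0,"rx":0,"ry":0,"rz":0,"grip":0},{"x":0,"y":0,"z":0,"rx":0,"ry":0,"rz":0,"grip":0},{"x":0,"y":0,"z":0,"rx":0,"ry":0,"rz":0,"grip":0},{"x":0,"y":0,"z":0,"rx":0,"ry":0,"rz":0,"grip":0}]' 50
python3 - <<'E'
from plan import *
st()
cam('top','top1')
# target: gripped wall mid goes to rack (-147-8,-100-8) square, 
p=plan(rw(-155,-110,15.5),down(yaw),10)
plan(rw(-147,-100,15.5),down(yaw),5,p)
E
```

```text
time: 2.65
eef_pos: [0.4766, 0.1146, 0.016]
tcp_rot: [0.808, 0.589, -0.0, -0.0]
contact_force: [0.2, -0.8, -0.7]
opening: 0.5
finger_force: 0.0
time: 3.48
eef_pos: [0.4783, 0.1147, 0.0177]
tcp_rot: [0.808, 0.589, 0.001, 0.001]
contact_force: [0.7, 0.2, 6.2]
opening: 0.056
finger_force: 51.9
3.48 [0.4783 0.1147 0.0177] rack [-215.5 -127.3] F [0.7 0.2 6.2] rackF [0.7 0.3] op 0.056 ff 51.9
10 rows: xyz mm [2.4 5.8 0.2] rot deg [ 0.02 -0.   -1.16] |d| 6.3
5 rows: xyz mm [ 2.   1.6 -0. ] rot deg [0. 0. 0.] |d| 2.6
```

```bash

python3 -m creep '[{"x":2.4,"y":5.8,"z":0,"rx":0,"ry":0,"rz":-1.16,"grip":0},{"x":2.4,"y":5.8,"z":0,"rx":0,"ry":0,"rz":-1.16,"grip":0},{"x":2.4,"y":5.8,"z":0,"rx":0,"ry":0,"rz":-1.16,"grip":0},{"x":2.4,"y":5.8,"z":0,"rx":0,"ry":0,"rz":-1.16,"grip":0},{"x":2.4,"y":5.8,"z":0,"rx":0,"ry":0,"rz":-1.16,"grip":0},{"x":2.4,"y":5.8,"z":0,"rx":0,"ry":0,"rz":-1.16,"grip":0},{"x":2.4,"y":5.8,"z":0,"rx":0,"ry":0,"rz":-1.16,"grip":0},{"x":2.4,"y":5.8,"z":0,"rx":0,"ry":0,"rz":-1.16,"grip":0},{"x":2.4,"y":5.8,"z":0,"rx":0,"ry":0,"rz":-1.16,"grip":0},{"x":2.4,"y":5.8,"z":0,"rx":0,"ry":0,"rz":-1.16,"grip":0}]'
python3 - <<'E'
from plan import *
st()
d=cam('top','top2')
a=d['color'][145:285,220:480];b=cv2.resize(a,None,fx=3,fy=3,interpolation=cv2.INTER_CUBIC)
cv2.imwrite('pics/top2c.png',b)
plan(rw(-147,-100,17),down(yaw),5)
E
```

```text
time: 4.37
eef_pos: [0.5377, 0.1249, 0.0177]
tcp_rot: [0.744, 0.668, -0.002, -0.001]
contact_force: [-6.8, -2.5, 12.4]
opening: 0.055
finger_force: 52.9
4.37 [0.5377 0.1249 0.0177] rack [-157.5 -110.6] F [-6.8 -2.5 12.4] rackF [-6.5 -3.2] op 0.055 ff 52.9
5 rows: xyz mm [2.  1.7 0.1] rot deg [-0.    0.    0.01] |d| 2.7
```

View pics/top2c.png

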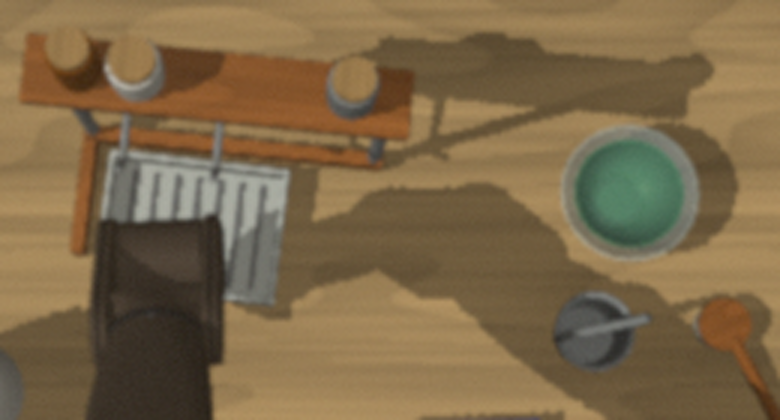

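The tray is now square, with its corner at about (108,150) and roughly 10 mm gaps to both rails. Next I'll close the gaps gently.

```bash

python3 -m creep '[{"x":0,"y":2,"z":0,"rx":0,"ry":0,"rz":0,"grip":0},{"x":0,"y":2,"z":0,"rx":0,"ry":0,"rz":0,"grip":0},{"x":0,"y":2,"z":0,"rx":0,"ry":0,"rz":0,"grip":0},{"x":0,"y":2,"z":0,"rx":0,"ry":0,"rz":0,"grip":0},{"x":2,"y":1,"z":0,"rx":0,"ry":0,"rz":0,"grip":0},{"x":2,"y":1,"z":0,"rx":0,"ry":0,"rz":0,"grip":0},{"x":2,"y":1,"z":0,"rx":0,"ry":0,"rz":0,"grip":0},{"x":2,"y":0,"z":0,"rx":0,"ry":0,"rz":0,"grip":0},{"x":0,"y":0,"z":0,"rx":0,"ry":0,"rz":0,"grip":0},{"x":0,"y":0,"z":0,"rx":0,"ry":0,"rz":0,"grip":0}]'
python3 - <<'E'
from plan import *
st()
E
```

```text
time: 5.25
eef_pos: [0.5497, 0.1302, 0.0177]
tcp_rot: [0.744, 0.668, -0.003, 0.0]
contact_force: [-6.0, -8.5, 11.6]
opening: 0.052
finger_force: 52.7
5.25 [0.5497 0.1302 0.0177] rack [-146.2 -104.1] F [-6.  -8.5 11.6] rackF [-5.  -9.1] op 0.052 ff 52.7
```

```bash

python3 -m creep '[{"x":1.5,"y":0,"z":0,"rx":0,"ry":0,"rz":0,"grip":0},{"x":1.5,"y":0,"z":0,"rx":0,"ry":0,"rz":0,"grip":0},{"x":1.5,"y":0,"z":0,"rx":0,"ry":0,"rz":0,"grip":0},{"x":1.5,"y":0,"z":0,"rx":0,"ry":0,"rz":0,"grip":0},{"x":1,"y":1,"z":0,"rx":0,"ry":0,"rz":0,"grip":0},{"x":0,"y":1,"z":0,"rx":0,"ry":0,"rz":0,"grip":0},{"x":0,"y":1,"z":0,"rx":0,"ry":0,"rz":0,"grip":0},{"x":0,"y":0,"z":0,"rx":0,"ry":0,"rz":0,"grip":0},{"x":0,"y":0,"z":0,"rx":0,"ry":0,"rz":0,"grip":0},{"x":0,"y":0,"z":0,"rx":0,"ry":0,"rz":0,"grip":0}]'
python3 - <<'E'
from plan import *
st();cam('top','top3')
E
```

```text
time: 6.08
eef_pos: [0.5501, 0.1356, 0.0177]
tcp_rot: [0.744, 0.668, -0.007, -0.002]
contact_force: [-15.5, -12.9, 21.1]
opening: 0.052
finger_force: 54.2
6.08 [0.5501 0.1356 0.0177] rack [-146.4  -98.7] F [-15.5 -12.9  21.1] rackF [-14.  -14.5] op 0.052 ff 54.2
```

```bash

python3 -m creep '[{"x":1.5,"y":0,"z":0,"rx":0,"ry":0,"rz":0,"grip":0},{"x":1.5,"y":0,"z":0,"rx":0,"ry":0,"rz":0,"grip":0},{"x":1.5,"y":0,"z":0,"rx":0,"ry":0,"rz":0,"grip":0},{"x":0,"y":0,"z":0,"rx":0,"ry":0,"rz":0,"grip":0},{"x":0,"y":0,"z":0,"rx":0,"ry":0,"rz":0,"grip":0},{"x":0,"y":0,"z":0,"rx":0,"ry":0,"rz":0,"grip":0},{"x":0,"y":0,"z":0,"rx":0,"ry":0,"rz":0,"grip":0},{"x":0,"y":0,"z":0,"rx":0,"ry":0,"rz":0,"grip":0},{"x":0,"y":0,"z":0,"rx":0,"ry":0,"rz":0,"grip":0},{"x":0,"y":0,"z":0,"rx":0,"ry":0,"rz":0,"grip":0}]'
python3 - <<'E'
from plan import *
st();cam('top','top3')
E
```

```text
time: 6.97
eef_pos: [0.55, 0.1377, 0.0177]
tcp_rot: [0.744, 0.668, -0.01, -0.001]
contact_force: [-16.9, -20.2, 23.2]
opening: 0.049
finger_force: 54.9
6.97 [0.55   0.1377 0.0177] rack [-146.6  -96.6] F [-16.9 -20.2  23.2] rackF [-14.6 -21.9] op 0.049 ff 54.9
```

```bash

python3 -m creep '[{"x":0,"y":0,"z":0,"rx":0,"ry":0,"rz":0,"grip":0.2},{"x":0,"y":0,"z":0,"rx":0,"ry":0,"rz":0,"grip":0.3},{"x":0,"y":-3,"z":-2,"rx":0,"ry":0,"rz":0,"grip":0.4},{"x":0,"y":0,"z":-3,"rx":0,"ry":0,"rz":0,"grip":0.4},{"x":0,"y":0,"z":-10,"rx":0,"ry":0,"rz":0,"grip":0.4},{"x":0,"y":0,"z":-25,"rx":0,"ry":0,"rz":0,"grip":0.4},{"x":0,"y":0,"z":-30,"rx":0,"ry":0,"rz":0,"grip":0.4},{"x":0,"y":-30,"z":-30,"rx":0,"ry":0,"rz":0,"grip":0.4},{"x":0,"y":-35,"z":0,"rx":0,"ry":0,"rz":0,"grip":0.4},{"x":0,"y":-35,"z":0,"rx":0,"ry":0,"rz":0,"grip":0.4}]'
python3 - <<'E'
from plan import *
st();d=cam('top','top4')
a=d['color'][145:285,220:480];b=cv2.resize(a,None,fx=3,fy=3,interpolation=cv2.INTER_CUBIC)
w=cam('wrist','wr4')['color']
s=cam('scene','sc4')['color'][215:375,205:425]
b=np.vstack([b[60:260,:780],np.hstack([cv2.resize(s,(540,394)),cv2.resize(w,(240,180)).copy() if 0 else cv2.copyMakeBorder(cv2.resize(w,(240,180)),0,214,0,0,0)])])
cv2.imwrite('pics/m4.png',b)
E
```

```text
time: 7.85
eef_pos: [0.4543, 0.1549, 0.1193]
tcp_rot: [0.744, 0.668, 0.003, 0.002]
contact_force: [-0.1, 0.5, -0.7]
opening: 0.398
finger_force: 0.0
7.85 [0.4543 0.1549 0.1193] rack [-243.7  -89.8] F [-0.1  0.5 -0.7] rackF [-0.1  0.5] op 0.398 ff 0.0
```

View pics/m4.png

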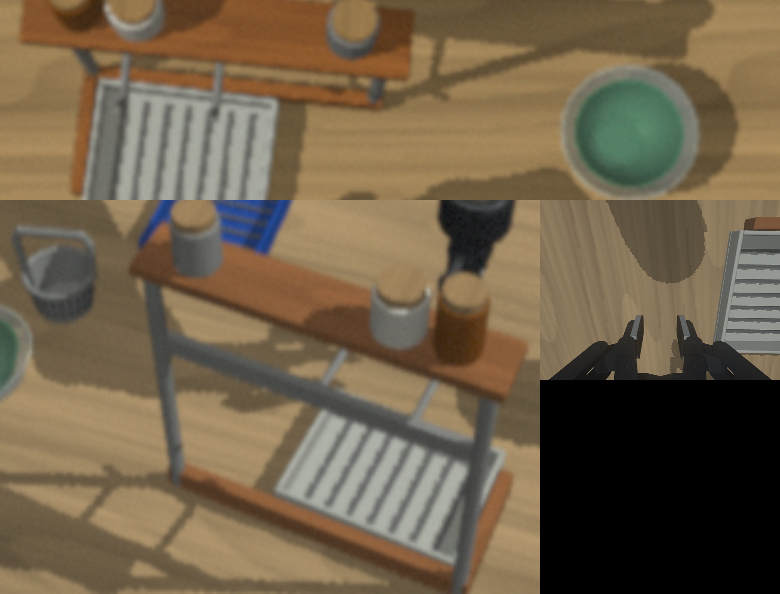

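The tray looks flush in the corner: in the top crop its corner is at about (98,140) against both orange rails. I'll check this numerically and plan the basket grasp.

```bash
python3 - <<'E'
from plan import *
from meas import lineedge,inter,W
d=cam('top');g=d['color'].astype(np.float32)[:,:,0]
f=lambda x,y:(220+x/3,145+y/3)
tor=lambda p:(Rk.T@(np.array(p)[:2]-O)*1000).round(1)
B=lineedge(g,f(100,140),f(277,159),half=2.5);L=lineedge(g,f(98,145),f(83,255),half=2.5);Rr=lineedge(g,f(277,160),f(266,255),half=3)
for a,b in((B,L),(B,Rr)): print(tor(W(d,inter(a,b),.034)))
for n,l in(('B',B),('L',L),('R',Rr)):
    p=W(d,l[0],.034);q=W(d,l[0]+l[1]*20,.034);v=tor(q)-tor(p);print(n,tor(p),v,'angle to rack axis',np.arctan2(v[0],v[1]) if n=='B' else np.arctan2(v[1],v[0]))
st()
E
```

```text
[0.4 0.9]
[  -3.  -201.1]
B [ -1.3 -97.6] [ -1.1 -66.6] angle to rack axis -3.125077638703626
L [-75.    1.8] [67.3 -0.8] angle to rack axis -0.011886512964749595
R [ -66.3 -200. ] [67.2 -1.2] angle to rack axis -0.017855245139552344
8.05 [0.4524 0.1548 0.1164] rack [-245.5  -90.1] F [-0.2 -0.8  0.4] rackF [-0.2 -0.8] op 0.399 ff 0.0
```

The tray is about 0.015 rad out, with roughly a 3 mm gap at its −y end. I'll nudge it square with closed fingers on the outside of the front wall, towards that end.

```bash

python3 -m creep '[{"x":-30,"y":27,"z":0,"rx":0,"ry":0,"rz":0,"grip":0},{"x":-30,"y":27,"z":10,"rx":0,"ry":0,"rz":0,"grip":0},{"x":0,"y":0,"z":25,"rx":0,"ry":0,"rz":0,"grip":0},{"x":0,"y":0,"z":25,"rx":0,"ry":0,"rz":0,"grip":0},{"x":0,"y":0,"z":25,"rx":0,"ry":0,"rz":0,"grip":0},{"x":0,"y":0,"z":14,"rx":0,"ry":0,"rz":0,"grip":0},{"x":0,"y":5,"z":0,"rx":0,"ry":0,"rz":0,"grip":0},{"x":0,"y":5,"z":0,"rx":0,"ry":0,"rz":0,"grip":0},{"x":0,"y":5,"z":0,"rx":0,"ry":0,"rz":0,"grip":0},{"x":0,"y":3,"z":0,"rx":0,"ry":0,"rz":0,"grip":0}]'
python3 - <<'E'
from plan import *
st()
E
```

```text
time: 8.88
eef_pos: [0.521, 0.0867, 0.0188]
tcp_rot: [0.744, 0.668, 0.002, 0.002]
contact_force: [0.6, 0.0, 0.4]
opening: -0.002
finger_force: 0.0
8.88 [0.521  0.0867 0.0188] rack [-169.9 -150.4] F [0.6 0.  0.4] rackF [0.5 0.1] op -0.002 ff 0.0
```

```bash

python3 -m creep '[{"x":0,"y":3,"z":0,"rx":0,"ry":0,"rz":0,"grip":0},{"x":0,"y":2,"z":0,"rx":0,"ry":0,"rz":0,"grip":0},{"x":0,"y":2,"z":0,"rx":0,"ry":0,"rz":0,"grip":0},{"x":0,"y":2,"z":0,"rx":0,"ry":0,"rz":0,"grip":0},{"x":0,"y":2,"z":0,"rx":0,"ry":0,"rz":0,"grip":0},{"x":0,"y":1,"z":0,"rx":0,"ry":0,"rz":0,"grip":0},{"x":0,"y":1,"z":0,"rx":0,"ry":0,"rz":0,"grip":0},{"x":0,"y":0,"z":0,"rx":0,"ry":0,"rz":0,"grip":0},{"x":0,"y":0,"z":0,"rx":0,"ry":0,"rz":0,"grip":0},{"x":0,"y":0,"z":0,"rx":0,"ry":0,"rz":0,"grip":0}]'
python3 - <<'E'
from plan import *
st()
E
```

```text
time: 9.72
eef_pos: [0.5299, 0.0852, 0.0164]
tcp_rot: [0.744, 0.668, -0.001, -0.001]
contact_force: [-5.2, -2.1, 3.1]
opening: -0.001
finger_force: 2.3
9.72 [0.5299 0.0852 0.0164] rack [-161.  -150.9] F [-5.2 -2.1  3.1] rackF [-4.9 -2.7] op -0.001 ff 2.3
```

```bash

python3 -m creep '[{"x":0,"y":2,"z":0,"rx":0,"ry":0,"rz":0,"grip":0},{"x":0,"y":2,"z":0,"rx":0,"ry":0,"rz":0,"grip":0},{"x":0,"y":2,"z":0,"rx":0,"ry":0,"rz":0,"grip":0},{"x":0,"y":2,"z":0,"rx":0,"ry":0,"rz":0,"grip":0},{"x":0,"y":0,"z":0,"rx":0,"ry":0,"rz":0,"grip":0},{"x":0,"y":0,"z":0,"rx":0,"ry":0,"rz":0,"grip":0},{"x":0,"y":0,"z":0,"rx":0,"ry":0,"rz":0,"grip":0},{"x":0,"y":0,"z":0,"rx":0,"ry":0,"rz":0,"grip":0},{"x":0,"y":0,"z":0,"rx":0,"ry":0,"rz":0,"grip":0},{"x":0,"y":0,"z":0,"rx":0,"ry":0,"rz":0,"grip":0}]'
python3 - <<'E'
from plan import *
st()
E
```

```text
time: 10.55
eef_pos: [0.5301, 0.0855, 0.0159]
tcp_rot: [0.744, 0.668, -0.009, -0.008]
contact_force: [-25.1, -0.3, 21.2]
opening: 0.001
finger_force: 13.0
10.55 [0.5301 0.0855 0.0159] rack [-160.8 -150.7] F [-25.1  -0.3  21.2] rackF [-25.  -3.] op 0.001 ff 13.0
```

```bash

python3 -m creep '[{"x":0,"y":-10,"z":0,"rx":0,"ry":0,"rz":0,"grip":0},{"x":0,"y":-20,"z":0,"rx":0,"ry":0,"rz":0,"grip":0.5},{"x":0,"y":-20,"z":-20,"rx":0,"ry":0,"rz":0,"grip":0.5},{"x":0,"y":-20,"z":-30,"rx":0,"ry":0,"rz":0,"grip":0.5},{"x":-20,"y":-20,"z":-30,"rx":0,"ry":0,"rz":0,"grip":0.5},{"x":-30,"y":0,"z":-30,"rx":0,"ry":0,"rz":0,"grip":0.5},{"x":-30,"y":0,"z":-30,"rx":0,"ry":0,"rz":0,"grip":0.5},{"x":-30,"y":0,"z":-30,"rx":0,"ry":0,"rz":0,"grip":0.5},{"x":-30,"y":0,"z":-10,"rx":0,"ry":0,"rz":0,"grip":0.5},{"x":-30,"y":0,"z":0,"rx":0,"ry":0,"rz":0,"grip":0.5}]'
cat >> plan.py <<'E'
def lean(h,deg):
    """tool x = horizontal, at yaw h+90; tool z dips forward along yaw h, leaning back by deg"""
    return down(h)*Ro.from_euler('x',-deg,degrees=True)
def tcp(g,R,back=0): return np.array(g)+R.apply([0,0,1])*(.019-back)
E
python3 - <<'E'
from plan import *
from meas import lineedge,inter,W
st()
d=cam('top','top5');g=d['color'].astype(np.float32)[:,:,0]
f=lambda x,y:(220+x/3,145+y/3)
tor=lambda p:(Rk.T@(np.array(p)[:2]-O)*1000).round(1)
B=lineedge(g,f(100,140),f(277,159),half=2.5);L=lineedge(g,f(98,145),f(83,255),half=2.5);Rr=lineedge(g,f(277,160),f(266,255),half=3)
for a,b in((B,L),(B,Rr)): print(tor(W(d,inter(a,b),.034)))
for n,l in(('B',B),('L',L),('R',Rr)):
    p=W(d,l[0],.034);q=W(d,l[0]+l[1]*20,.034);v=tor(q)-tor(p);print(n,tor(p),v)
h=np.radians(12.4);R=lean(h,50)
G=[.490,-.3406,.118]
p=plan(tcp(G,R,.09),R,20)
plan(tcp(G,R),R,8,p);print(p[0])
E
```

```text
time: 11.38
eef_pos: [0.4341, -0.0754, 0.2002]
tcp_rot: [0.744, 0.668, 0.003, 0.006]
contact_force: [1.3, 0.5, -0.0]
opening: 0.497
finger_force: 0.0
11.38 [ 0.4341 -0.0754  0.2002] rack [-238.9 -321. ] F [ 1.3  0.5 -0. ] rackF [1.2 0.6] op 0.497 ff 0.0
[0.3 2.7]
[   1.4 -199. ]
B [  0.8 -97.6] [  0.4 -66.6]
L [-73.9   2.4] [67.3  0.2]
R [ -49.  -199.1] [67.4  0.1]
20 rows: xyz mm [-13.8  -1.    1.2] rot deg [-2.45  0.43 -0.87] |d| 13.9
8 rows: xyz mm [-0.  -0.  11.2] rot deg [0. 0. 0.] |d| 11.2
[ 0.43687962 -0.35227927  0.16363792]
```

```bash

python3 -m creep '[{"x":-27.6,"y":-2,"z":1,"rx":-4.9,"ry":0.86,"rz":-1.74,"grip":0.5},{"x":-27.6,"y":-2,"z":1,"rx":-4.9,"ry":0.86,"rz":-1.74,"grip":0.5},{"x":-27.6,"y":-2,"z":1,"rx":-4.9,"ry":0.86,"rz":-1.74,"grip":0.5},{"x":-27.6,"y":-2,"z":1,"rx":-4.9,"ry":0.86,"rz":-1.74,"grip":0.5},{"x":-27.6,"y":-2,"z":1,"rx":-4.9,"ry":0.86,"rz":-1.74,"grip":0.5},{"x":-27.6,"y":-2,"z":1,"rx":-4.9,"ry":0.86,"rz":-1.74,"grip":0.5},{"x":-27.6,"y":-2,"z":1,"rx":-4.9,"ry":0.86,"rz":-1.74,"grip":0.5},{"x":-27.6,"y":-2,"z":1,"rx":-4.9,"ry":0.86,"rz":-1.74,"grip":0.5},{"x":-27.6,"y":-2,"z":1,"rx":-4.9,"ry":0.86,"rz":-1.74,"grip":0.5},{"x":-27.6,"y":-2,"z":1,"rx":-4.9,"ry":0.86,"rz":-1.74,"grip":0.5}]'
python3 - <<'E'
from plan import *
st()
h=np.radians(12.4);R=lean(h,50);G=[.490,-.3406,.118]
plan(tcp(G,R,.09),R,4);plan(tcp(G,R),R,8)
cam('wrist','wr6')
E
```

```text
time: 12.27
eef_pos: [0.4267, -0.344, 0.1717]
tcp_rot: [0.574, 0.707, 0.324, 0.256]
contact_force: [0.3, 0.5, 0.7]
opening: 0.499
finger_force: 0.0
12.27 [ 0.4267 -0.344   0.1717] rack [-217.3 -588.8] F [0.3 0.5 0.7] rackF [0.3 0.6] op 0.499 ff 0.0
4 rows: xyz mm [-2.6 -0.2  2.9] rot deg [-0.31 -0.03 -0.14] |d| 3.9
8 rows: xyz mm [-1.3  0.  12.7] rot deg [-0.15 -0.02 -0.07] |d| 12.7
```

View pics/wr6.png

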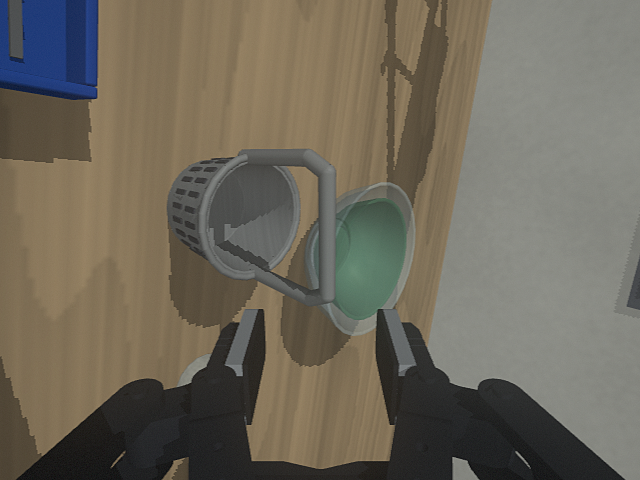

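The wrist view shows the bar at column ~327 from row 168 to 298, parallel to the pads and between the fingers (columns 255 to 385). I'll refine its position from this view.

```bash
python3 - <<'E'
from plan import *
d=cam('wrist');s=st()
a=onz(d,328,170,.118);b=onz(d,326,296,.118);print(a,b,(a+b)/2,np.linalg.norm(a-b),np.degrees(np.arctan2(*(a-b)[1::-1])))
u=(a-b)/np.linalg.norm(a-b);h=np.arctan2(-u[0],u[1]);print(np.degrees(h))
h=np.radians(12.4)
R=lean(h,50);c=(a+b)/2;G=c-np.array([-np.sin(h),np.cos(h),0])*.024;print(G)
plan(tcp(G,R),R,8)
E
```

```text
12.37 [ 0.4255 -0.3455  0.1679] rack [-218.3 -590.4] F [-0.2  0.1  0.3] rackF [-0.2  0.1] op 0.499 ff 0.0
[ 0.47849677 -0.28780039  0.118     ] [ 0.49142299 -0.35982015  0.118     ] [ 0.48495988 -0.32381027  0.118     ] 0.07317058031966799 100.17519955556008
10.175199555560075
[ 0.49011353 -0.3472504   0.118     ]
8 rows: xyz mm [-2.   0.5 12.4] rot deg [-0.19 -0.03 -0.14] |d| 12.5
```

```bash

python3 -m creep '[{"x":-1.8,"y":0.5,"z":13,"rx":-0.2,"ry":0,"rz":-0.1,"grip":0.5},{"x":-1.8,"y":0.5,"z":13,"rx":-0.2,"ry":0,"rz":-0.1,"grip":0.5},{"x":-1.8,"y":0.5,"z":13,"rx":-0.2,"ry":0,"rz":-0.1,"grip":0.5},{"x":-1.8,"y":0.5,"z":13,"rx":-0.2,"ry":0,"rz":-0.1,"grip":0.5},{"x":-1.8,"y":0.5,"z":13,"rx":-0.2,"ry":0,"rz":-0.1,"grip":0.5},{"x":-1.8,"y":0.5,"z":12,"rx":-0.2,"ry":0,"rz":-0.1,"grip":0.5},{"x":-1.8,"y":0.5,"z":12,"rx":-0.2,"ry":0,"rz":-0.1,"grip":0.5},{"x":-1.8,"y":0.5,"z":10,"rx":-0.2,"ry":0,"rz":-0.1,"grip":0.5},{"x":0,"y":0,"z":0,"rx":0,"ry":0,"rz":0,"grip":0.5},{"x":0,"y":0,"z":0,"rx":0,"ry":0,"rz":0,"grip":0.5}]'
python3 - <<'E'
from plan import *
st();cam('wrist','wr7')
h=np.radians(12.4);R=lean(h,50);plan(tcp([.490,-.345,.118],R),R,2)
E
```

```text
time: 13.2
eef_pos: [0.5059, -0.3374, 0.1094]
tcp_rot: [0.565, 0.708, 0.332, 0.263]
contact_force: [-0.2, 0.3, -0.1]
opening: 0.502
finger_force: 0.0
13.2 [ 0.5059 -0.3374  0.1094] rack [-139.3 -573.7] F [-0.2  0.3 -0.1] rackF [-0.2  0.3] op 0.502 ff 0.0
2 rows: xyz mm [-1.8 -2.3  0.4] rot deg [ 0.06 -0.22  0.08] |d| 2.9
```

View pics/wr7.png

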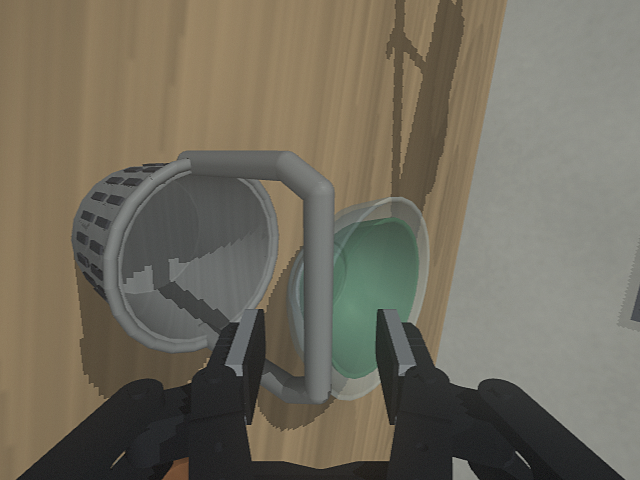

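The bar is at column ~317, rows 190 to 395, between the pads. I'll check where the grasp point falls along it.

```bash
python3 - <<'E'
from plan import *
d=cam('wrist');s=st();R=Ro.from_quat(s['tcp_rot'])
for b in(-.0,-.019,-.03): print(b,proj(d,s['eef_pos']+R.apply([0,0,b])))
a=onz(d,319,188,.118);b=onz(d,317,392,.118);print(a,b,(a+b)/2,np.linalg.norm(a-b))
print('in tool mm',[(R.inv().apply(p-s['eef_pos'])*1000).round(1) for p in(a,b)])
E
```

```text
13.3 [ 0.5056 -0.3381  0.11  ] rack [-139.5 -574.4] F [ 0.3  0.  -0.6] rackF [0.3 0. ] op 0.5 ff 0.0
-0.0 [319.46998911 330.89113921]
-0.019 [319.34832565 360.42934716]
-0.03 [319.26277462 381.19995574]
[ 0.48332974 -0.28341774  0.118     ] [ 0.49878718 -0.35752069  0.118     ] [ 0.49105846 -0.32046922  0.118     ] 0.07569795043405245
in tool mm [array([ 58.3,  -0.1, -12.4]), array([-17.4,  -0.9, -13.6])]
```

```bash

python3 -m creep '[{"x":-3,"y":-0.5,"z":5,"rx":0,"ry":0,"rz":0,"grip":0.5},{"x":0,"y":0,"z":0,"rx":0,"ry":0,"rz":0,"grip":0.5},{"x":0,"y":0,"z":0,"rx":0,"ry":0,"rz":0,"grip":0},{"x":0,"y":0,"z":0,"rx":0,"ry":0,"rz":0,"grip":0},{"x":0,"y":0,"z":0,"rx":0,"ry":0,"rz":0,"grip":0},{"x":0,"y":0,"z":0,"rx":0,"ry":0,"rz":0,"grip":0},{"x":0,"y":0,"z":0,"rx":0,"ry":0,"rz":0,"grip":0},{"x":0,"y":0,"z":0,"rx":0,"ry":0,"rz":0,"grip":0},{"x":0,"y":0,"z":0,"rx":0,"ry":0,"rz":0,"grip":0},{"x":0,"y":0,"z":0,"rx":0,"ry":0,"rz":0,"grip":0}]' 60
python3 - <<'E'
from plan import *
s=st();d=cam('wrist','wr8')
# lift straight up in world: tool-axis components per 10 mm
R=Ro.from_quat(s['tcp_rot']);print(R.inv().apply([0,0,10]))
# target before hook_right: grasp pt at rack x=-125,y=-150-23.5,z=268 ; bar mid then in plane y=-150
T=lean(yaw,50)
up=s['eef_pos']+[0,0,.16]
p=plan(up,R,6)
p=plan(tcp(rw(-140,-173.5,270),T),T,16,p);print(p[0])
E
```

```text
time: 14.13
eef_pos: [0.5097, -0.3403, 0.106]
tcp_rot: [0.566, 0.708, 0.332, 0.263]
contact_force: [-0.4, 0.1, 1.2]
opening: 0.09
finger_force: 58.5
14.13 [ 0.5097 -0.3403  0.106 ] rack [-135.2 -576.2] F [-0.4  0.1  1.2] rackF [-0.4  0. ] op 0.09 ff 58.5
[ 0.02804091  7.67609109 -6.40912157]
6 rows: xyz mm [  0.1  20.5 -17.1] rot deg [ 0. -0. -0.] |d| 26.7
16 rows: xyz mm [24.8  2.8  4.2] rot deg [ 0.01 -0.92  0.75] |d| 25.3
[0.56279481 0.05896729 0.25778704]
```

```bash

python3 -m creep '[{"x":0,"y":8,"z":-6.5,"rx":0,"ry":0,"rz":0,"grip":0},{"x":0,"y":15,"z":-12.5,"rx":0,"ry":0,"rz":0,"grip":0},{"x":0,"y":20,"z":-16.7,"rx":0,"ry":0,"rz":0,"grip":0},{"x":0,"y":20,"z":-16.7,"rx":0,"ry":0,"rz":0,"grip":0},{"x":0,"y":20,"z":-16.7,"rx":0,"ry":0,"rz":0,"grip":0},{"x":0,"y":20,"z":-16.7,"rx":0,"ry":0,"rz":0,"grip":0},{"x":0,"y":15,"z":-12.5,"rx":0,"ry":0,"rz":0,"grip":0},{"x":0,"y":5,"z":-4.2,"rx":0,"ry":0,"rz":0,"grip":0},{"x":0,"y":0,"z":0,"rx":0,"ry":0,"rz":0,"grip":0},{"x":0,"y":0,"z":0,"rx":0,"ry":0,"rz":0,"grip":0}]'
python3 - <<'E'
from plan import *
s=st();d=cam('wrist','wr9');R=Ro.from_quat(s['tcp_rot'])
T=lean(yaw,50)
p=plan(tcp(rw(-140,-173.5,270),T),T,20);print(p[0])
cv2.imwrite('pics/m9.png',np.hstack([cv2.resize(d['color'],(400,300)),cv2.resize(cam('scene')['color'][150:330,170:410],(400,300))]))
E
```

```text
time: 15.02
eef_pos: [0.5095, -0.3399, 0.2649]
tcp_rot: [0.566, 0.708, 0.332, 0.262]
contact_force: [-0.9, 0.5, -2.5]
opening: 0.091
finger_force: 58.7
15.02 [ 0.5095 -0.3399  0.2649] rack [-135.4 -575.8] F [-0.9  0.5 -2.5] rackF [-1.   0.4] op 0.091 ff 58.7
20 rows: xyz mm [19.8  2.3  3.3] rot deg [-0.   -0.74  0.6 ] |d| 20.2
[0.56279481 0.05896729 0.25778704]
```

View pics/m9.png

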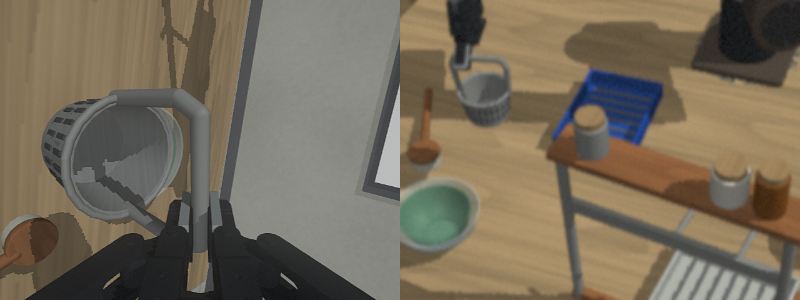

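The basket hangs upright in the grip (bar at about (200,190) on the left; foot clear of the top at (487,120) on the right). Next I'll carry it to just in front of hook_right.

```bash

python3 -m creep '[{"x":19.8,"y":2.3,"z":3.3,"rx":0,"ry":-0.74,"rz":0.6,"grip":0},{"x":19.8,"y":2.3,"z":3.3,"rx":0,"ry":-0.74,"rz":0.6,"grip":0},{"x":19.8,"y":2.3,"z":3.3,"rx":0,"ry":-0.74,"rz":0.6,"grip":0},{"x":19.8,"y":2.3,"z":3.3,"rx":0,"ry":-0.74,"rz":0.6,"grip":0},{"x":19.8,"y":2.3,"z":3.3,"rx":0,"ry":-0.74,"rz":0.6,"grip":0},{"x":19.8,"y":2.3,"z":3.3,"rx":0,"ry":-0.74,"rz":0.6,"grip":0},{"x":19.8,"y":2.3,"z":3.3,"rx":0,"ry":-0.74,"rz":0.6,"grip":0},{"x":19.8,"y":2.3,"z":3.3,"rx":0,"ry":-0.74,"rz":0.6,"grip":0},{"x":19.8,"y":2.3,"z":3.3,"rx":0,"ry":-0.74,"rz":0.6,"grip":0},{"x":19.8,"y":2.3,"z":3.3,"rx":0,"ry":-0.74,"rz":0.6,"grip":0}]'
python3 -m creep '[{"x":19.8,"y":2.3,"z":3.3,"rx":0,"ry":-0.74,"rz":0.6,"grip":0},{"x":19.8,"y":2.3,"z":3.3,"rx":0,"ry":-0.74,"rz":0.6,"grip":0},{"x":19.8,"y":2.3,"z":3.3,"rx":0,"ry":-0.74,"rz":0.6,"grip":0},{"x":19.8,"y":2.3,"z":3.3,"rx":0,"ry":-0.74,"rz":0.6,"grip":0},{"x":19.8,"y":2.3,"z":3.3,"rx":0,"ry":-0.74,"rz":0.6,"grip":0},{"x":19.8,"y":2.3,"z":3.3,"rx":0,"ry":-0.74,"rz":0.6,"grip":0},{"x":19.8,"y":2.3,"z":3.3,"rx":0,"ry":-0.74,"rz":0.6,"grip":0},{"x":19.8,"y":2.3,"z":3.3,"rx":0,"ry":-0.74,"rz":0.6,"grip":0},{"x":19.8,"y":2.3,"z":3.3,"rx":0,"ry":-0.74,"rz":0.6,"grip":0},{"x":19.8,"y":2.3,"z":3.3,"rx":0,"ry":-0.74,"rz":0.6,"grip":0}]'
python3 - <<'E'
from plan import *
s=st();R=Ro.from_quat(s['tcp_rot']);T=lean(yaw,50)
d=cam('wrist','wr10');t=cam('top','top10')
g=s['eef_pos']-R.apply([0,0,.019]);print('grasp rack',(Rk.T@(g[:2]-O)*1000).round(1),g[2])
print('hookR tip exp px wrist',proj(d,rw(-76,-150,243)),'bar ends exp',proj(d,s['eef_pos']+R.apply([.0605,0,-.017])))
p=plan(tcp(rw(-140,-173.5,270),T),T,2)
p=plan(tcp(rw(-54,-173.5,262),T),T,10,p)
p=plan(tcp(rw(-54,-173.5,234),T),T,6,p)
cv2.imwrite('pics/m10.png',np.hstack([cv2.resize(d['color'],(400,300)),cv2.resize(t['color'][145:265,220:380],(400,300),interpolation=cv2.INTER_CUBIC)]))
E
```

```text
time: 15.95
eef_pos: [0.5193, -0.1375, 0.2602]
tcp_rot: [0.623, 0.658, 0.308, 0.289]
contact_force: [0.6, 1.3, -1.6]
opening: 0.089
finger_force: 58.6
time: 16.78
eef_pos: [0.5591, 0.0486, 0.2556]
tcp_rot: [0.673, 0.609, 0.281, 0.312]
contact_force: [0.2, -0.3, -1.7]
opening: 0.091
finger_force: 58.6
16.78 [0.5591 0.0486 0.2556] rack [-128.  -184.2] F [ 0.2 -0.3 -1.7] rackF [ 0.3 -0.3] op 0.091 ff 58.6
grasp rack [-142.5 -184.3] 0.267959227876776
hookR tip exp px wrist [371.49280019 213.267585  ] bar ends exp [319.20877314 184.60637432]
2 rows: xyz mm [4.9 1.6 0.3] rot deg [-0.21 -0.2   0.24] |d| 5.2
10 rows: xyz mm [0.  4.9 7.1] rot deg [0. 0. 0.] |d| 8.6
6 rows: xyz mm [-0.  -3.6  3. ] rot deg [0. 0. 0.] |d| 4.7
```

View pics/m10.png

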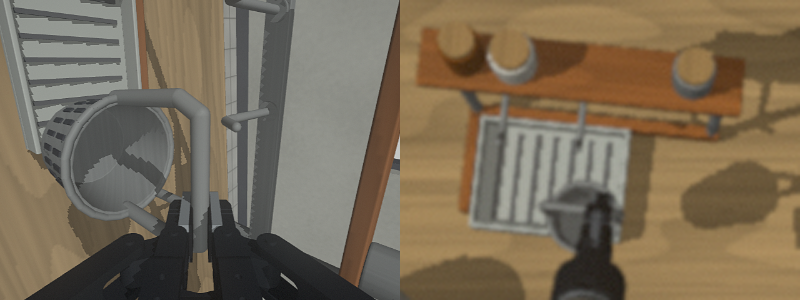

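The wrist view shows the hook_right tip at about (371,203) full-scale, as predicted, and the bar at column 320. The top view shows the basket in front of hook_right. Next I'll move in over the hook.

```bash

python3 -m creep '[{"x":5,"y":1.6,"z":0.3,"rx":-0.2,"ry":-0.2,"rz":0.2,"grip":0},{"x":5,"y":1.6,"z":0.3,"rx":-0.2,"ry":-0.2,"rz":0.2,"grip":0},{"x":0,"y":0,"z":0,"rx":0,"ry":0,"rz":0,"grip":0},{"x":0,"y":4.9,"z":7.1,"rx":0,"ry":0,"rz":0,"grip":0},{"x":0,"y":4.9,"z":7.1,"rx":0,"ry":0,"rz":0,"grip":0},{"x":0,"y":4.9,"z":7.1,"rx":0,"ry":0,"rz":0,"grip":0},{"x":0,"y":4.9,"z":7.1,"rx":0,"ry":0,"rz":0,"grip":0},{"x":0,"y":4.9,"z":7.1,"rx":0,"ry":0,"rz":0,"grip":0},{"x":0,"y":0,"z":0,"rx":0,"ry":0,"rz":0,"grip":0},{"x":0,"y":0,"z":0,"rx":0,"ry":0,"rz":0,"grip":0}]'
python3 - <<'E'
from plan import *
s=st();R=Ro.from_quat(s['tcp_rot']);T=lean(yaw,50)
g=s['eef_pos']-R.apply([0,0,.018]);print('grasp rack',(Rk.T@(g[:2]-O)*1000).round(1),g[2])
p=plan(tcp(rw(-53,-173.5,263),T),T,6)
p=plan(tcp(rw(-53,-173.5,233),T),T,8,p)
E
```

```text
time: 17.72
eef_pos: [0.6069, 0.0518, 0.2567]
tcp_rot: [0.675, 0.604, 0.283, 0.317]
contact_force: [-0.7, -0.5, -1.7]
opening: 0.091
finger_force: 58.5
17.72 [0.6069 0.0518 0.2567] rack [ -80.9 -175.9] F [-0.7 -0.5 -1.7] rackF [-0.7 -0.6] op 0.091 ff 58.5
grasp rack [ -94.7 -175.8] 0.26820692874237484
6 rows: xyz mm [0.4 3.8 6.1] rot deg [ 0.04  0.03 -0.01] |d| 7.1
8 rows: xyz mm [-0.  -2.9  2.4] rot deg [0. 0. 0.] |d| 3.8
```

```bash

python3 -m creep '[{"x":0.4,"y":4,"z":6,"rx":0,"ry":0,"rz":0,"grip":0},{"x":0.4,"y":4,"z":6,"rx":0,"ry":0,"rz":0,"grip":0},{"x":0.4,"y":4,"z":6,"rx":0,"ry":0,"rz":0,"grip":0},{"x":0.4,"y":4,"z":6,"rx":0,"ry":0,"rz":0,"grip":0},{"x":0.4,"y":4,"z":6,"rx":0,"ry":0,"rz":0,"grip":0},{"x":0.4,"y":3,"z":6,"rx":0,"ry":0,"rz":0,"grip":0},{"x":0,"y":0,"z":0,"rx":0,"ry":0,"rz":0,"grip":0},{"x":0,"y":0,"z":0,"rx":0,"ry":0,"rz":0,"grip":0},{"x":0,"y":0,"z":0,"rx":0,"ry":0,"rz":0,"grip":0},{"x":0,"y":0,"z":0,"rx":0,"ry":0,"rz":0,"grip":0}]'
python3 - <<'E'
from plan import *
s=st();R=Ro.from_quat(s['tcp_rot']);T=lean(yaw,50)
g=s['eef_pos']-R.apply([0,0,.018]);print('grasp rack',(Rk.T@(g[:2]-O)*1000).round(1),g[2])
p=plan(tcp(rw(-53,-173.5,234),T),T,7)
d=cam('wrist','wr11');print(proj(d,rw(-76,-150,247)),proj(d,rw(-54,-150,229)))
cv2.imwrite('pics/m11.png',d['color'])
E
```

```text
time: 18.55
eef_pos: [0.6487, 0.0499, 0.2517]
tcp_rot: [0.674, 0.604, 0.283, 0.317]
contact_force: [0.8, -0.7, -2.0]
opening: 0.096
finger_force: 58.6
18.55 [0.6487 0.0499 0.2517] rack [ -39.1 -173.3] F [ 0.8 -0.7 -2. ] rackF [ 0.8 -0.6] op 0.096 ff 58.6
grasp rack [ -52.9 -173.3] 0.26323283448179297
7 rows: xyz mm [-0.  -3.2  2.8] rot deg [ 0.05  0.02 -0.01] |d| 4.3
[231.26969879 309.19762503] [247.06425165 272.35681056]
```

View pics/m11.png

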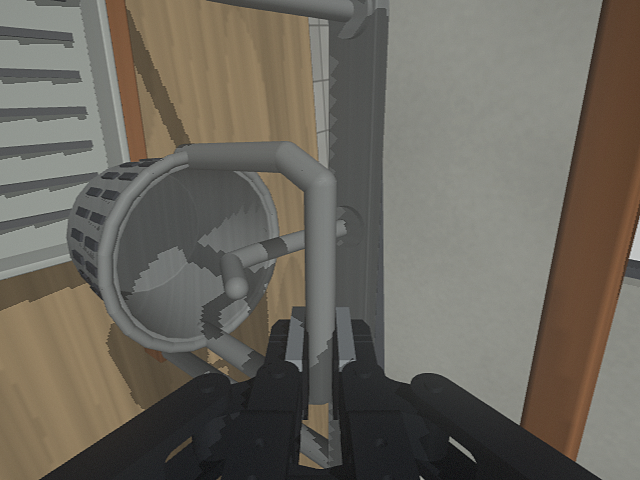

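The hook passes under the bar, with its tip at (234,285) on the near side and clear of the fingers. Next I'll lower onto it.

```bash

python3 -m creep '[{"x":0,"y":-3.2,"z":2.8,"rx":0,"ry":0,"rz":0,"grip":0},{"x":0,"y":-3.2,"z":2.8,"rx":0,"ry":0,"rz":0,"grip":0},{"x":0,"y":-3.2,"z":2.8,"rx":0,"ry":0,"rz":0,"grip":0},{"x":0,"y":-3.2,"z":2.8,"rx":0,"ry":0,"rz":0,"grip":0},{"x":0,"y":-3.2,"z":2.8,"rx":0,"ry":0,"rz":0,"grip":0},{"x":0,"y":-3.2,"z":2.8,"rx":0,"ry":0,"rz":0,"grip":0},{"x":0,"y":-3.2,"z":2.8,"rx":0,"ry":0,"rz":0,"grip":0},{"x":0,"y":0,"z":0,"rx":0,"ry":0,"rz":0,"grip":0},{"x":0,"y":0,"z":0,"rx":0,"ry":0,"rz":0,"grip":0},{"x":0,"y":0,"z":0,"rx":0,"ry":0,"rz":0,"grip":0}]'
python3 - <<'E'
from plan import *
s=st();R=Ro.from_quat(s['tcp_rot'])
g=s['eef_pos']-R.apply([0,0,.018]);print('grasp rack',(Rk.T@(g[:2]-O)*1000).round(1),g[2])
E
```

```text
time: 19.43
eef_pos: [0.648, 0.0515, 0.2346]
tcp_rot: [0.678, 0.606, 0.275, 0.311]
contact_force: [-1.0, -0.1, -1.9]
opening: 0.09
finger_force: 58.6
19.43 [0.648  0.0515 0.2346] rack [ -39.9 -171.8] F [-1.  -0.1 -1.9] rackF [-1.  -0.2] op 0.09 ff 58.6
grasp rack [ -53.5 -171.6] 0.24638327404559446
```

```bash

python3 - <<'E'
from plan import *
s=st();print(s['qpos'].round(3),s['contact_force'],s['wrist_torque']);T=lean(yaw,50)
print(np.degrees((Ro.from_quat(s['tcp_rot']).inv()*T).as_rotvec()))
E
```

```text
19.43 [0.648  0.0515 0.2346] rack [ -39.9 -171.8] F [-1.  -0.1 -1.9] rackF [-1.  -0.2] op 0.09 ff 58.6
[-0.06  -0.095  2.148 -0.187  0.237  0.214] [-0.97662222 -0.09516096 -1.93404312] [0.01714612 0.55548273 0.01292753]
[-0.92009732  0.41082405 -0.05356589]
```

Joint 5 is at its lower limit, so I'll reduce the lean to about 38° about the bar. The shelf still clears by about 20 mm.

```bash

python3 - <<'E'
from plan import *
s=st();R=Ro.from_quat(s['tcp_rot']);T=lean(yaw,38)
g=s['eef_pos']-R.apply([0,0,.018])
a=plan(g+T.apply([0,0,.018]),T,5)
plan(tcp(rw(-53.5,-172,234),T)-T.apply([0,0,.001]),T,5,a)
E
```

```text
19.43 [0.648  0.0515 0.2346] rack [ -39.9 -171.8] F [-1.  -0.1 -1.9] rackF [-1.  -0.2] op 0.09 ff 58.6
5 rows: xyz mm [ 0.  -0.7 -0. ] rot deg [ 2.22  0.08 -0.02] |d| 0.7
5 rows: xyz mm [-0.1 -1.5  2. ] rot deg [0. 0. 0.] |d| 2.5
```

```bash

python3 -m creep '[{"x":0,"y":-0.7,"z":0,"rx":2.2,"ry":0,"rz":0,"grip":0},{"x":0,"y":-0.7,"z":0,"rx":2.2,"ry":0,"rz":0,"grip":0},{"x":0,"y":-0.7,"z":0,"rx":2.2,"ry":0,"rz":0,"grip":0},{"x":0,"y":-0.7,"z":0,"rx":2.2,"ry":0,"rz":0,"grip":0},{"x":0,"y":-0.7,"z":0,"rx":2.2,"ry":0,"rz":0,"grip":0},{"x":0,"y":-1.5,"z":2,"rx":0,"ry":0,"rz":0,"grip":0},{"x":0,"y":-1.5,"z":2,"rx":0,"ry":0,"rz":0,"grip":0},{"x":0,"y":-1.5,"z":2,"rx":0,"ry":0,"rz":0,"grip":0},{"x":0,"y":-1.5,"z":2,"rx":0,"ry":0,"rz":0,"grip":0},{"x":0,"y":-1.5,"z":2,"rx":0,"ry":0,"rz":0,"grip":0}]'
python3 -m creep '[{"x":0,"y":0,"z":0,"rx":0,"ry":0,"rz":0,"grip":0},{"x":0,"y":0,"z":0,"rx":0,"ry":0,"rz":0,"grip":0},{"x":0,"y":0,"z":0,"rx":0,"ry":0,"rz":0,"grip":0},{"x":0,"y":0,"z":0,"rx":0,"ry":0,"rz":0,"grip":0},{"x":0,"y":0,"z":0,"rx":0,"ry":0,"rz":0,"grip":0},{"x":0,"y":0,"z":0,"rx":0,"ry":0,"rz":0,"grip":0},{"x":0,"y":0,"z":0,"rx":0,"ry":0,"rz":0,"grip":0},{"x":0,"y":0,"z":0,"rx":0,"ry":0,"rz":0,"grip":0},{"x":0,"y":0,"z":0,"rx":0,"ry":0,"rz":0,"grip":0},{"x":0,"y":0,"z":0,"rx":0,"ry":0,"rz":0,"grip":0}]' 20
python3 - <<'E'
from plan import *
s=st();R=Ro.from_quat(s['tcp_rot'])
g=s['eef_pos']-R.apply([0,0,.018]);print('grasp rack',(Rk.T@(g[:2]-O)*1000).round(1),g[2],s['qpos'][4],s['wrist_torque'])
E
```

```text
time: 20.27
eef_pos: [0.6454, 0.0517, 0.2189]
tcp_rot: [0.705, 0.63, 0.216, 0.245]
contact_force: [-3.1, -0.6, 3.2]
opening: 0.092
finger_force: 59.1
time: 21.1
eef_pos: [0.6457, 0.0516, 0.2195]
tcp_rot: [0.705, 0.63, 0.216, 0.245]
contact_force: [-0.2, -0.6, -0.7]
opening: 0.093
finger_force: 58.8
21.1 [0.6457 0.0516 0.2195] rack [ -42.2 -171.9] F [-0.2 -0.6 -0.7] rackF [-0.1 -0.6] op 0.093 ff 58.8
grasp rack [ -53.3 -171.7] 0.23370228997258322 0.4592972862914727 [ 0.0455261   0.4601164  -0.03491288]
```

```bash

python3 -m creep '[{"x":0,"y":-0.9,"z":1.2,"rx":0,"ry":0,"rz":0,"grip":0},{"x":0,"y":0,"z":0,"rx":0,"ry":0,"rz":0,"grip":0},{"x":0,"y":0,"z":0,"rx":0,"ry":0,"rz":0,"grip":0.13},{"x":0,"y":0,"z":0,"rx":0,"ry":0,"rz":0,"grip":0.15},{"x":0,"y":0,"z":0,"rx":0,"ry":0,"rz":0,"grip":0.2},{"x":0,"y":0,"z":0,"rx":0,"ry":0,"rz":0,"grip":0.25},{"x":0,"y":0,"z":0,"rx":0,"ry":0,"rz":0,"grip":0.3},{"x":0,"y":0,"z":0,"rx":0,"ry":0,"rz":0,"grip":0.35},{"x":0,"y":0,"z":0,"rx":0,"ry":0,"rz":0,"grip":0.4},{"x":0,"y":0,"z":0,"rx":0,"ry":0,"rz":0,"grip":0.4}]'
python3 - <<'E'
from plan import *
s=st();d=cam('wrist','wr12');t=cam('scene');tt=cam('top')
cv2.imwrite('pics/m12.png',np.hstack([cv2.resize(d['color'],(400,300)),cv2.resize(t['color'][225:375,250:450],(400,300),interpolation=cv2.INTER_CUBIC)]))
E
```

```text
time: 21.93
eef_pos: [0.6458, 0.0516, 0.218]
tcp_rot: [0.705, 0.63, 0.216, 0.245]
contact_force: [-0.8, 0.1, -0.1]
opening: 0.401
finger_force: 0.0
21.93 [0.6458 0.0516 0.218 ] rack [ -42.2 -171.9] F [-0.8  0.1 -0.1] rackF [-0.8  0. ] op 0.401 ff 0.0
```

View pics/m12.png

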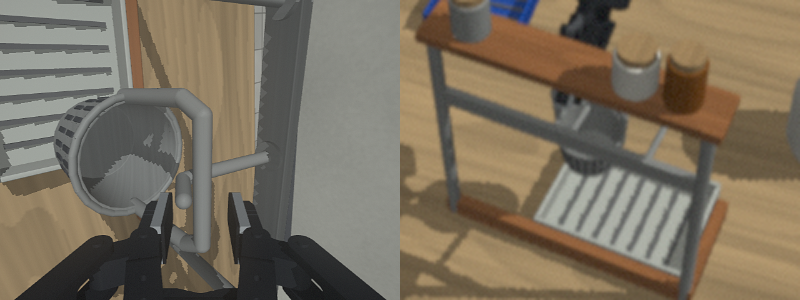

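The bar rests on the hook (wire at (235,163), bar at column 203) with both open fingers clear of it. I'll back straight out along the tool axis.

```bash

python3 -m creep '[{"x":0,"y":0,"z":-5,"rx":0,"ry":0,"rz":0,"grip":0.4},{"x":0,"y":0,"z":-8,"rx":0,"ry":0,"rz":0,"grip":0.4},{"x":0,"y":0,"z":-10,"rx":0,"ry":0,"rz":0,"grip":0.4},{"x":0,"y":0,"z":-10,"rx":0,"ry":0,"rz":0,"grip":0.4},{"x":0,"y":0,"z":-10,"rx":0,"ry":0,"rz":0,"grip":0.4},{"x":0,"y":0,"z":-15,"rx":0,"ry":0,"rz":0,"grip":0.4},{"x":0,"y":0,"z":-20,"rx":0,"ry":0,"rz":0,"grip":0.4},{"x":0,"y":0,"z":-20,"rx":0,"ry":0,"rz":0,"grip":0.4},{"x":0,"y":0,"z":-20,"rx":0,"ry":0,"rz":0,"grip":0.4},{"x":0,"y":0,"z":-10,"rx":0,"ry":0,"rz":0,"grip":0.4}]'
python3 -m creep '[{"x":0,"y":0,"z":-10,"rx":0,"ry":0,"rz":0,"grip":0.4},{"x":0,"y":0,"z":0,"rx":0,"ry":0,"rz":0,"grip":0.4},{"x":0,"y":0,"z":0,"rx":0,"ry":0,"rz":0,"grip":0.4},{"x":0,"y":0,"z":0,"rx":0,"ry":0,"rz":0,"grip":0.4},{"x":0,"y":0,"z":0,"rx":0,"ry":0,"rz":0,"grip":0.4},{"x":0,"y":0,"z":0,"rx":0,"ry":0,"rz":0,"grip":0.4},{"x":0,"y":0,"z":0,"rx":0,"ry":0,"rz":0,"grip":0.4},{"x":0,"y":0,"z":0,"rx":0,"ry":0,"rz":0,"grip":0.4},{"x":0,"y":0,"z":0,"rx":0,"ry":0,"rz":0,"grip":0.4},{"x":0,"y":0,"z":0,"rx":0,"ry":0,"rz":0,"grip":0.4}]'
python3 - <<'E'
from plan import *
from meas import lineedge,W
s=st();d=cam('wrist','wr13');t=cam('scene');tt=cam('top','top13')
a=d['color'].astype(int)
for _ in range(6): e=cam('wrist')
print('motion px',(abs(e['color'].astype(int)-a).max(2)>40).sum())
f=lambda x,y:(220+x/3,145+y/3)
tor=lambda p:(Rk.T@(np.array(p)[:2]-O)*1000).round(1)
g=tt['color'].astype(np.float32)[:,:,0]
L=lineedge(g,f(98,145),f(83,255),half=2.5);print('end side',[tor(W(tt,L[0]+L[1]*k,.034)) for k in(-12,12)])
B=lineedge(g,f(100,140),f(200,151),half=2.5);print('back side',[tor(W(tt,B[0]+B[1]*k,.034)) for k in(-12,12)])
cv2.imwrite('pics/m13.png',np.hstack([cv2.resize(e['color'],(400,300)),cv2.resize(tt['color'][145:265,220:380],(400,300),interpolation=cv2.INTER_CUBIC)]))
E
```

```text
time: 22.92
eef_pos: [0.5668, 0.0613, 0.3227]
tcp_rot: [0.704, 0.629, 0.217, 0.246]
contact_force: [1.0, 0.0, 0.2]
opening: 0.405
finger_force: 0.0
time: 23.75
eef_pos: [0.5613, 0.0617, 0.3265]
tcp_rot: [0.705, 0.63, 0.216, 0.245]
contact_force: [-0.3, 0.0, 1.0]
opening: 0.402
finger_force: 0.0
23.75 [0.5613 0.0617 0.3265] rack [-127.2 -170.9] F [-0.3  0.   1. ] rackF [-0.3 -0. ] op 0.402 ff 0.0
motion px 3954
end side [array([-115.1,    2.2]), array([-34.7,   2.7])]
back side [array([  0.6, -20.3]), array([   1.1, -100.3])]
```

View pics/m13.png

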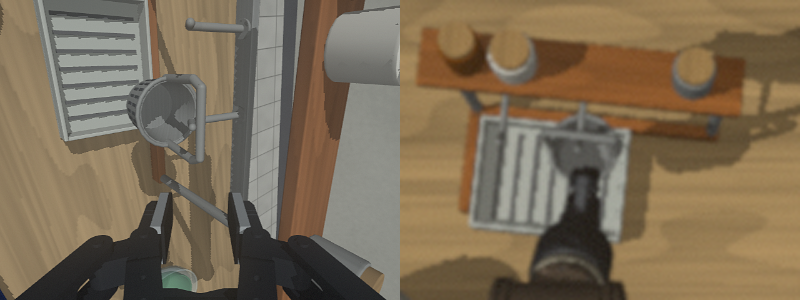

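The basket hangs on hook_right above the docked tray but is still swaying. I'll wait and watch the motion.

```bash
cat > sway.py <<'E'
from plan import *
def go(n):
    a=None;o=[]
    for _ in range(n):
        e=cam('wrist')['color'].astype(int)
        if a is not None:o.append(int((abs(e-a).max(2)>30).sum()))
        a=e
    print(round(ctrl.get_state()['time'],2),o)
E
python3 -c "import sway;sway.go(12)"
for i in 1 2 3 4 5; do python3 -m creep '[{"x":0,"y":0,"z":0,"rx":0,"ry":0,"rz":0,"grip":0.4},{"x":0,"y":0,"z":0,"rx":0,"ry":0,"rz":0,"grip":0.4},{"x":0,"y":0,"z":0,"rx":0,"ry":0,"rz":0,"grip":0.4},{"x":0,"y":0,"z":0,"rx":0,"ry":0,"rz":0,"grip":0.4},{"x":0,"y":0,"z":0,"rx":0,"ry":0,"rz":0,"grip":0.4},{"x":0,"y":0,"z":0,"rx":0,"ry":0,"rz":0,"grip":0.4},{"x":0,"y":0,"z":0,"rx":0,"ry":0,"rz":0,"grip":0.4},{"x":0,"y":0,"z":0,"rx":0,"ry":0,"rz":0,"grip":0.4},{"x":0,"y":0,"z":0,"rx":0,"ry":0,"rz":0,"grip":0.4},{"x":0,"y":0,"z":0,"rx":0,"ry":0,"rz":0,"grip":0.4}]' >/dev/null; done
python3 -c "import sway;sway.go(12)"
```

```text
24.8 [1637, 1226, 459, 195, 866, 1384, 1438, 1090, 438, 60, 563]
29.57 [2, 0, 0, 3, 0, 2, 1, 1, 0, 1, 4]
```

The basket is now still, and there is no contact force on the arm. I'll hand in the job.

```bash
python3 -c "
from plant import sign_off
print(sign_off())"
```

```text
the job is handed in; nothing more can be done
None
```

I handed in the job at about 30 s: the tray measured square and flush against both rails, and the filter basket hung still on hook_right above it, released; the judge's verdict was not shown.

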